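# Find the printer's flush release and open the cover

### The arm

A 7-joint arm with a two-finger parallel gripper is mounted at the origin on the work surface. World frame = base frame: x ahead of the robot, y to its left, z up, the work surface at z = 0. Lengths are in m, angles in rad, forces in N, time in s.
With the tool pointing down it reaches from about 0.425 to 0.95 m from the base axis. Payload 4.7 kg.
Tool frame: the origin (TCP) lies on the centre line of the jaws, within the pads' length; the fingertips stand robot.nose_length ahead of it and the grasp point (between the pads) lies 8 mm behind it (robot.nose_length is the distance from the TCP to the fingertips, in m); z points along the fingers, y is the line along which they close (so a half turn about z gives the same grasp; the last joint's range is limited). The gripper opens to 85 mm and grips with 20 to 120 N. Pads are 22 mm wide; open, the fingers measure 114 mm over their backs; the gripper's body (76 mm by 85 mm) begins 54 mm behind the grasp point. The pads swing forward as they close: fully open they stand 13 mm farther back than shut.
Start: joints at [1.195, 0.469, -0.049, 1.532, 0.024, 1.141, -0.082], TCP at [0.229, -0.635, 0.242] pointing down, gripper open.
Joint ranges: [-2.59, 2.59], [-0.33, 1.99], [-1.39, 1.29], [0.1, 2.45], [-1.04, 4.18], [0.21, 1.99], [-2.66, 2.66]. Speed limits (rad/s): [2.57, 2.57, 3.14, 3.14, 3.14, 3.14, 3.14].

### API

Orientations are given as [roll, pitch, yaw] about the fixed x, y, z axes, in that order (R = Rz(yaw) Ry(pitch) Rx(roll)).
In Python, from plant import robot gives the robot as it stands. Calls block until the motion is done:
- robot.goto(position, orientation): joint-space move of the TCP to a pose.
- robot.move_straight(position, vel=0.15, attitude=None, contact_N=None): straight line of the TCP; attitude=None keeps the orientation; vel is the mean speed in m/s. With contact_N (N) it stops when the force on the tool has changed by that much, and returns True; else False.
- robot.move_joints(angles): joint-space move.
- robot.grip(opening, strength=None): opening from 0.0 (shut) to 1.0 (fully open); strength is the grip in N (None keeps the last); returns when the fingers have stopped.
- robot.sleep(seconds).
- robot.inverse_kinematics(position, orientation): joint angles nearest the present ones, or None.
- robot.sense(): the state.
- robot.grab_frame(name): name is "scene" or "top" or "wrist"; returns a dict with "image" (480x640x3 uint8, red, green, blue), "range_z" (480x640 float32, m along the optical axis (not along the pixel's ray), 0 where there is no reading), "fx", "fy", "cx", "cy" (pixels), "R" (3x3) and "t" (3): a world point X has camera coordinates R X + t. Camera axes: x right, y down, z forward; pixel columns grow to the right and rows downward; lengths in m; the calibration is good to about 2 mm. The wrist camera is an equidistant fisheye: a pixel r from the principal point sees the ray r / f radians off the axis. A picture is of the moment at which its call begins.
A pose or a line that the arm cannot do raises robot.IKError and nothing moves.
- robot.close_job(): hands the job in; it is judged then, once.
The state is a dict: "t": time; "joint_pos": joint angles; "joint_velocities": joint speeds; "effort": joint torques, N m; "tcp_pos": TCP position; "tcp_rot": TCP orientation; "wrist_force": force on the tool from outside, world axes, zero at the start; "torque": the same for the moment, N m; "opening": opening from 0.0 (shut) to 1.0 (fully open); "gripper_force": force on a finger pad.
Only numpy, scipy, OpenCV 4.12 (cv2) and the standard library are available. Lean on these libraries where they do the work, as an engineer would, in place of code of your own. Each camera call takes 0.05 s, during which the arm holds its last target. There are 200 camera calls.

### The job

The label printer has to be opened for a fresh roll. Its cover release is a flush key hidden somewhere along the grey strip on the front deck: feel it out and press it so that the cover springs ajar, then push the cover up and back with the fingers until it stays fully open, and take the hand away. Pick nothing up, and leave the things lying round the printer where they are.

Things in the scene. Friction and masses are not known exactly. Their poses are not given: they have to be found in the camera images.
- printer: white label printer, 250 mm deep (x), 240 wide (y), 155 high, does not slide. Origin: centre of its underside, on the bench; x points from its front to its back, y to the left seen from its front, z up. Front (-x, nearest the robot): a flat level deck 112 mm above the bench, x = -135 to -60 mm, all the width. Behind it the shut cover: front wall at x = -58, flat top at z = 155 mm
- strip_mid (a point): middle of the grey strip let into the deck, on its top face, level with the deck (printer frame x -97.5, y 0, z 112 mm). Strip: 61 mm wide in x, y = -115 to 115 mm. The flush release is set in it on its centre line; its middle lies anywhere from 30 mm right (-y) to 30 mm left (+y) of this point, differently each run and not reported: feel or look for it
- release (a joint): travel of the cover release, m: 0 up, 0.005 fully down. A key 43 mm (y) x 33 (x) of the strip's grey plastic in a 46 x 36 mm opening, a dark 1.5 mm gap round it, three small ribs in its middle. Its face is 2 mm below the strip's, so a fingertip over it drops in. Takes 2 to 3 N to move, 5 N fully down; the cover unlatches at 3.5 mm; springs back up. Only this frees the cover
- cover (a joint): angle of the cover, rad: 0 shut and latched, 1.57 upright, 1.85 fully open against its stop, leaning back. Once unlatched, spring pins lift it to about 0.45 and hold it ajar; from there it must be pushed (damped hinge, 0.26 kg, about 0.2 N m). Let go below 1.15 it sinks back to ajar; beyond 1.4 it goes over by itself, leans back and stays open
- cover_lip (a point): middle of the cover's lower front edge, outer side; moves with the cover. Shut: printer frame x -58, y 0, z 115 mm, 3 mm above the deck; ajar: about 60 mm higher. The edge runs 119 mm to either side along the printer's y; front wall 4 mm thick, 40 high, hollow behind, so a finger can reach under the edge. Two tongues hang 25 mm below it, 90 mm to either side of this point
- cover_hinge (a point): middle of the cover's hinge axis, which runs along the printer's y; printer frame x 85, y 0, z 118 mm. The lip moves up and back on a circle of 143 mm radius about it
- label_roll: fresh roll of white labels standing on end, 96 mm across and 104 mm tall; a bystander, loose on the bench near the printer. Origin: centre of its underside
- tape_roll: roll of clear packing tape lying flat, 104 mm across and 48 mm tall; a bystander, loose on the bench near the printer. Origin: centre of its underside
- scanner: hand-held barcode scanner lying on its side, about 170 mm long and 48 mm tall; a bystander, loose on the bench near the printer. Origin: centre of its underside, about the middle of its length
- marker: marker pen lying flat, 134 mm long and 19 mm thick; a bystander, loose on the bench near the printer. Origin: centre of its underside, about the middle of its length
- knife: black carton knife lying flat, 140 mm long and 20 mm tall; a bystander, loose on the bench near the printer. Origin: centre of its underside, about the middle of its length
- carton: small closed carton, 120 x 90 x 60 mm; a bystander, loose on the bench near the printer. Origin: centre of its underside
- label_stack: stack of fan-folded labels, 100 x 150 x 32 mm; a bystander, loose on the bench near the printer. Origin: centre of its underside

How it is judged:
By the outcome, as a careful person would: the job done as asked, in the order asked, and still so for the second after the job is handed in, with the robot touching nothing.
It also fails if it takes over 54 s, if anything falls off the work surface, if the arm or the gripper's body presses on something with over 40 N, if the wrist force passes 120 N, or if a joint passes its speed limit or range.

## Working session

There is one attempt and no reset: what is moved stays moved. The work goes in short steps, each a Python script; the robot and the scene stay as the last script left them, time stands still between calls to the robot, and variables do not carry over. Pictures are saved under pics/ and viewed, at most 10 in all, crops included, and the job is handed in when it is done.

```bash
ls; mkdir -p pics; python3 - <<'E'
from plant import robot
import cv2,numpy as np
for n in("scene","top"):
    f=robot.grab_frame(n); np.savez(f"pics/{n}.npz",**f)
    cv2.imwrite(f"pics/{n}0.png",f["image"][:,:,::-1])
    print(n,f["fx"],f["cx"],f["cy"],f["R"],f["t"])
s=robot.sense(); print(s["t"],s["tcp_rot"],robot.nose_length)
E
```

```text
pics
scene 474.3805043308554 324.63398040766407 237.8257631548389 [[ 8.83117621e-01  4.69151646e-01  1.84164777e-05]
 [ 3.51815522e-01 -6.62221491e-01 -6.61580332e-01]
 [-3.10369306e-01  5.84259728e-01 -7.49874299e-01]] [-0.48106916 -0.09235903  1.20940408]
top 506.24005922283465 322.1444711903024 248.1295521936769 [[-0.02204525 -0.99924325 -0.03204594]
 [-0.9979454   0.02392275 -0.05943629]
 [ 0.06015794  0.03066982 -0.99771759]] [0.07508115 0.54803893 1.22266775]
0.1 [-3.13985580e+00  3.07016782e-05  3.46906746e-01] 0.011
```

View pics/scene0.png

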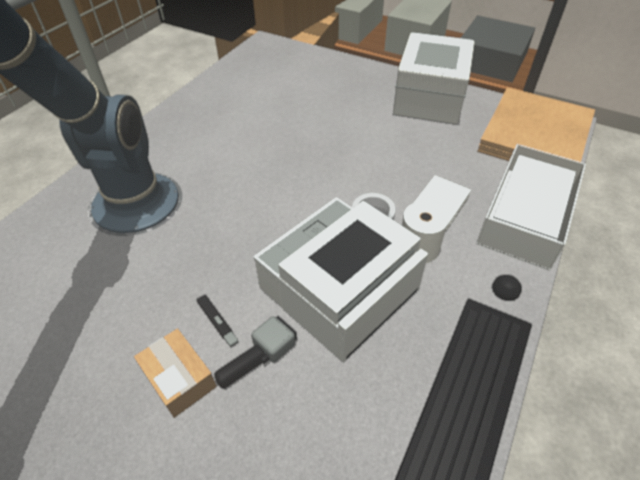

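View pics/top0.png

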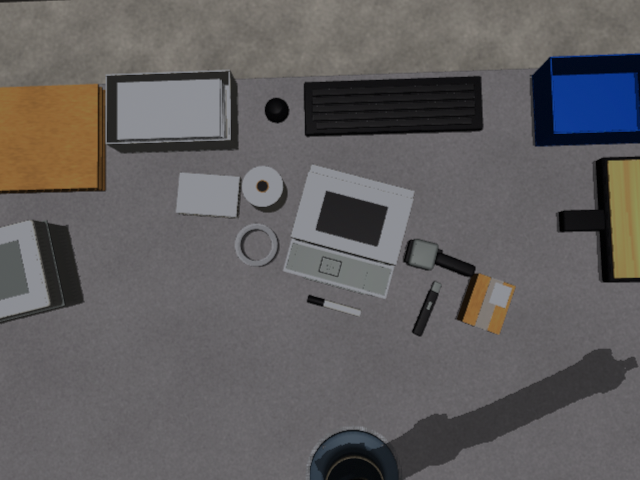

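The top view shows the deck with corners near (284,270) and (387,297), and the dark-outlined key at about (329,266), left of the strip's middle. The marker lies in front at (333,305). Next I'll take a closer crop and convert the pixels to positions.

```bash
cat > h.py <<'E'
import numpy as np,cv2
def ray(f,u,v,z):
    R,t=f["R"],f["t"]; c=-R.T@t
    d=R.T@np.array([(u-f["cx"])/f["fx"],(v-f["cy"])/f["fy"],1])
    return c+d*(z-c[2])/d[2]
E
python3 - <<'E'
from h import *
f=dict(np.load("pics/top.npz")); im=f["image"]
cv2.imwrite("pics/crop.png",cv2.resize(im[220:320,270:420,::-1],None,fx=5,fy=5,interpolation=cv2.INTER_CUBIC))
# height map
v,u=np.mgrid[0:480,0:640]; Z=f["range_z"]
P=np.stack([(u-f["cx"])/f["fx"]*Z,(v-f["cy"])/f["fy"]*Z,Z],-1)
W=(P-f["t"])@f["R"]
box=(u>270)&(u<420)&(v>155)&(v<310)
for lo,hi in((.100,.125),(.147,.165)):
    m=((W[...,2]>lo)&(W[...,2]<hi)&box).astype(np.uint8)
    m=cv2.morphologyEx(m,cv2.MORPH_OPEN,np.ones((3,3)))
    n,l,s,c=cv2.connectedComponentsWithStats(m); k=1+np.argmax(s[1:,4]); m=l==k
    r=cv2.minAreaRect(W[m][:,:2].astype(np.float32)); print(lo,m.sum(),r,np.median(W[m][:,2]))
    print(cv2.boxPoints(r))
E
```

```text
0.1 3502 ((0.4970407485961914, 0.024303793907165527), (0.24045273661613464, 0.07671918720006943), 73.22907257080078) 0.11130441455832629
[[ 0.42562193 -0.07974036]
 [ 0.49907795 -0.10187738]
 [ 0.5684596   0.12834795]
 [ 0.49500355  0.15048496]]
0.147 7430 ((0.6065386533737183, -0.007854774594306946), (0.23813998699188232, 0.1505393087863922), 73.47173309326172) 0.15522931379952853
[[ 0.50050515 -0.10059139]
 [ 0.6448241  -0.14341807]
 [ 0.71257216  0.08488184]
 [ 0.5682532   0.12770852]]
```

View pics/crop.png

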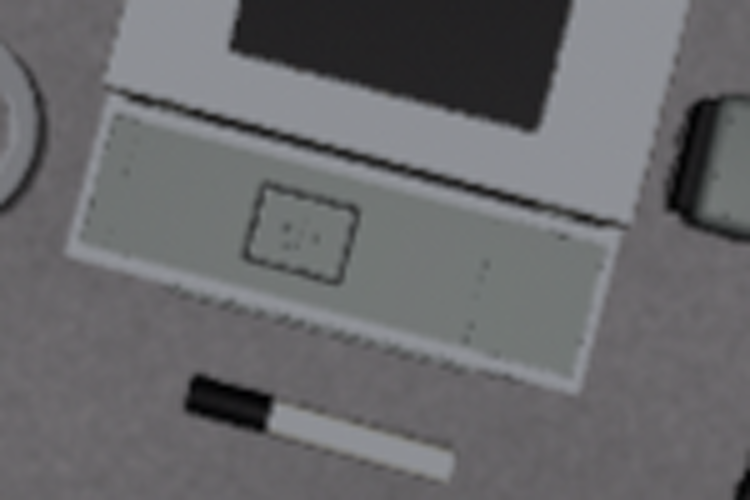

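The crop shows the key centred at crop (301,233), which is full-image (329.8,266.2). The printer's yaw is about -16.7°, and its deck measures 240 x 77 mm at z = 0.111, matching the given sizes. Next I'll check the kinematics of the whole plan.

```bash
cat >> h.py <<'E'
from scipy.spatial.transform import Rotation as Ro
f=dict(np.load("pics/top.npz"))
yaw=np.deg2rad(-16.65)
xp=np.array([np.cos(yaw),np.sin(yaw),0]); yp=np.array([-np.sin(yaw),np.cos(yaw),0]); zw=np.array([0,0,1.])
O=np.array([0.497,0.0243,0])+0.0975*xp      # printer origin
def P(x,y,z): return O+x*xp+y*yp+z*zw
def inP(w): d=w-O; return np.array([d@xp,d@yp,d[2]])
def ori(b):                                  # tool pitched b below horizontal, closing along printer y
    d=np.cos(b)*xp-np.sin(b)*zw; y=-yp
    return Ro.from_matrix(np.c_[np.cross(y,d),y,d]).as_euler("xyz"),d
key=inP(ray(f,329.8,266.2,0.110))
def push(a,b,gap,ins,y=0.,half=.011):        # TCP for finger under the lip of the cover at angle a
    e=np.array([85-143*np.cos(a)-3*np.sin(a),0,118+143*np.sin(a)-3*np.cos(a)])/1000
    rpy,d=ori(b); n=np.sin(b)*xp+np.cos(b)*zw
    return P(e[0],y,e[2])-n*(half+gap)+d*(ins-.011),rpy
E
python3 - <<'E'
from plant import robot
from h import *
print("key",key,P(*key),inP(np.array([.6065,-.00785,0])))
print(robot.inverse_kinematics(P(-.1005,key[1],.102+.011),ori(np.pi/2)[0]) )
for b0 in (30,45,55,65):
  r=[]
  for ins in (-.05,.018): 
    r.append(robot.inverse_kinematics(*push(.40,np.deg2rad(b0),.004,ins)) is not None)
  for a in np.linspace(.4,1.6,7):
    b=np.interp(a,[.4,1.5],np.deg2rad([b0,80]))
    r.append(robot.inverse_kinematics(*push(a,b,0,.018)) is not None)
  print(b0,r)
E
```

```text
key [-0.09744026  0.01974395  0.11      ] [0.50271436 0.04319902 0.11      ] [0.01662075 0.00057239 0.        ]
[ 0.22409067  0.39660476 -0.48668693  2.0439954   0.26511842  0.76080957
 -2.28552962]
30 [False, False, False, True, False, True, True, True, True]
45 [False, True, True, False, True, True, True, True, True]
55 [False, False, False, True, True, True, True, True, True]
65 [True, True, True, True, True, True, True, True, True]
```

```bash
cat >> h.py <<'E'
def flip(rpy): return (Ro.from_euler("xyz",rpy)*Ro.from_euler("z",np.pi)).as_euler("xyz")
E
python3 - <<'E'
from plant import robot
from h import *
np.set_printoptions(precision=2,suppress=True)
for g in (lambda r:r,flip):
 print("press",robot.inverse_kinematics(P(-.1005,key[1],.113),g(ori(np.pi/2)[0])))
 for b0 in (40,50,60,65,70):
  r=[]
  L=[push(.40,np.deg2rad(b0),.004,i) for i in(-.04,.018)]
  L+=[push(a,np.interp(a,[.4,1.5],np.deg2rad([b0,85])),0,.018) for a in np.linspace(.4,1.6,7)]
  q=[robot.inverse_kinematics(p,g(o)) for p,o in L]
  print(b0,[x is not None for x in q]); 
  if b0==65: print(np.array([x for x in q if x is not None]))
E
```

```text
press [ 0.22  0.4  -0.49  2.04  0.27  0.76 -2.29]
40 [False, False, False, True, True, True, True, True, True]
50 [False, True, True, True, True, True, True, True, True]
60 [True, True, True, True, True, True, True, True, True]
65 [True, True, True, True, True, True, True, True, True]
[[ 0.5   0.15 -0.8   2.18  0.66  0.57 -2.65]
 [-0.87  0.25  0.75  2.26  0.06  0.3  -2.08]
 [-0.05  0.21 -0.18  2.21  0.66  0.41 -2.66]
 [ 0.33  0.25 -0.58  2.11  0.6   0.58 -2.55]
 [ 0.41  0.27 -0.65  2.01  0.49  0.7  -2.41]
 [ 0.39  0.3  -0.61  1.9   0.39  0.81 -2.29]
 [ 0.32  0.33 -0.5   1.8   0.3   0.91 -2.18]
 [ 0.26  0.38 -0.42  1.69  0.24  1.01 -2.1 ]
 [ 0.22  0.43 -0.36  1.6   0.21  1.07 -2.06]]
70 [True, True, True, True, True, True, True, True, True]
press [ 0.51  0.5  -0.87  2.03  0.51  0.84  0.63]
40 [False, False, False, True, True, True, True, True, True]
50 [True, True, True, True, True, True, True, True, True]
60 [True, True, True, True, True, True, True, True, True]
65 [True, True, True, True, True, True, True, True, True]
[[ 0.76  0.22 -1.11  2.18  0.79  0.64  0.38]
 [ 0.75  0.44 -1.16  2.19  1.14  0.71  0.09]
 [ 0.73  0.43 -1.14  2.18  1.12  0.7   0.11]
 [ 0.69  0.37 -1.04  2.09  0.85  0.7   0.39]
 [ 0.61  0.33 -0.9   2.    0.63  0.75  0.62]
 [ 0.56  0.35 -0.83  1.9   0.51  0.85  0.76]
 [ 0.54  0.39 -0.8   1.79  0.45  0.96  0.83]
 [ 0.53  0.46 -0.81  1.67  0.44  1.07  0.87]
 [ 0.52  0.52 -0.81  1.58  0.46  1.14  0.89]]
70 [True, True, True, True, True, True, True, True, True]
```

```bash
python3 - <<'E'
from plant import robot
from h import *
o=flip(ori(np.pi/2)[0]); x=-.1005; tip=.011
robot.grip(0.0)
robot.goto(P(x,key[1],.26),o)
robot.move_straight(P(x,key[1],.118+tip),vel=.15)
print("t",robot.sense()["t"])
r=robot.move_straight(P(x,key[1],.1025+tip),vel=.02,contact_N=9)
robot.sleep(.2)
s=robot.sense(); print(r,inP(s["tcp_pos"])-[0,0,tip],s["wrist_force"],s["t"])
robot.move_straight(P(x-.005,key[1],.145+tip),vel=.08)
robot.move_straight(P(x-.06,key[1],.26),vel=.15)
f=robot.grab_frame("scene"); np.savez("pics/scene1.npz",**f)
cv2.imwrite("pics/scene1.png",f["image"][:,:,::-1]); print(robot.sense()["t"])
E
```

```text
t 4.475
True [-0.10027368  0.0197562   0.10506677] [-0.99941425 -0.74988451  5.81500036] 5.3333
6.975
```

View pics/scene1.png

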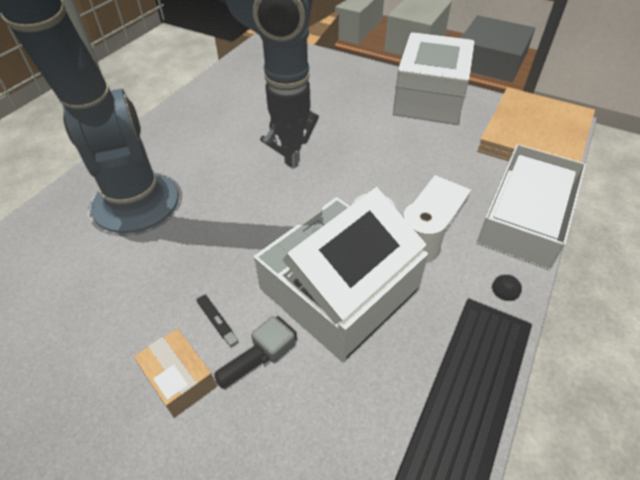

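The cover has sprung ajar, with its front edge raised around (290,265)–(350,315), and the hand is clear. I'll measure the cover angle from the depth image, then push it open.

```bash
cat > push.py <<'E'
from plant import robot
from h import *
def angle(name):
    f=robot.grab_frame(name)
    v,u=np.mgrid[0:480,0:640]; Z=f["range_z"]
    C=np.stack([(u-f["cx"])/f["fx"]*Z,(v-f["cy"])/f["fy"]*Z,Z],-1)
    D=((C-f["t"])@f["R"]-O)[Z>0]; Q=np.c_[D@xp,D@yp,D[:,2]]
    m=(np.abs(Q[:,1])<.08)&(Q[:,0]>-.04)&(Q[:,0]<.05)&(Q[:,2]>.165)&(Q[:,2]<.27)
    k=np.polyfit(Q[m,0],Q[m,2],1); print("cover angle",-np.arctan(k[0]),m.sum(),f["R"].shape)
    return -np.arctan(k[0])
if __name__=="__main__":
    a0=angle("scene")
    if not .35<a0<.6: raise SystemExit
    b=np.deg2rad; b0=b(65)
    p,o=push(a0-.03,b0,.006,-.04); robot.goto(p,flip(o))
    p,o=push(a0-.03,b0,.006,.020); print("hit",robot.move_straight(p,vel=.06,contact_N=8))
    for a in np.r_[np.arange(a0+.1,1.55,.12),1.55]:
        p,o=push(a,np.interp(a,[.45,1.5],[b0,b(88)]),0,.020)
        hit=robot.move_straight(p,vel=.07,attitude=flip(o),contact_N=20)
        s=robot.sense(); print(round(a,2),hit,s["wrist_force"].round(1) if hasattr(s["wrist_force"],"round") else s["wrist_force"],round(s["t"],1))
        if hit: break
    f=robot.grab_frame("scene"); cv2.imwrite("pics/scene2.png",f["image"][:,:,::-1])
E
python3 push.py
```

```text
cover angle 0.44953706336526533 3533 (3, 3)
hit False
0.55 False [-0.7  1.4  0.2] 9.2
0.67 False [-0.5 -1.  -0.4] 9.6
0.79 False [-0.3  0.7 -0.3] 10.0
0.91 False [-0.5 -0.2 -0.9] 10.4
1.03 False [-0.9 -0.4 -0.4] 10.8
1.15 False [-0.7 -0.6  0.4] 11.2
1.27 False [-0.6 -0.2  0.6] 11.6
1.39 False [-0.  -0.6 -0.3] 11.9
1.51 False [-0.3  0.9  0.5] 12.3
1.55 False [-0.3 -0.4 -0.6] 12.6
```

View pics/scene2.png

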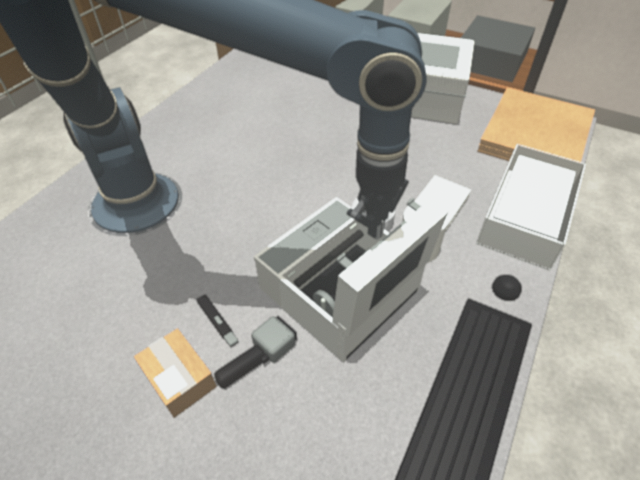

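The cover stands roughly upright at (400,260), with the fingers at its lip around (375,225). I'll push a little further, let it fall over, then retreat.

```bash
python3 - <<'E'
from plant import robot
from h import *
for a in (1.65,1.75):
    p,o=push(a,np.deg2rad(90),0,.020)
    print(robot.move_straight(p,vel=.05,attitude=flip(o),contact_N=15))
robot.sleep(1.0)
c=inP(np.array(robot.sense()["tcp_pos"]))
robot.move_straight(P(c[0]-.05,c[1],c[2]),vel=.1)
robot.move_straight(P(c[0]-.14,c[1],.36),vel=.2)
robot.sleep(1.0)
for n in("scene","top"):
    f=robot.grab_frame(n); cv2.imwrite(f"pics/{n}3.png",f["image"][:,:,::-1])
a=cv2.imread("pics/scene3.png");b=cv2.imread("pics/top3.png")
cv2.imwrite("pics/both3.png",cv2.resize(np.vstack([a[150:420,130:530],b[140:350,150:550]]),None,fx=1.2,fy=1.2))
# lip position from depth
v,u=np.mgrid[0:480,0:640]; Z=f["range_z"]
C=np.stack([(u-f["cx"])/f["fx"]*Z,(v-f["cy"])/f["fy"]*Z,Z],-1)
D=((C-f["t"])@f["R"]-O)[Z>0]; Q=np.c_[D@xp,D@yp,D[:,2]]
m=(abs(Q[:,1])<.1)&(Q[:,0]>.06)&(Q[:,0]<.25)&(Q[:,2]>.2); Q=Q[m]
print(m.sum(),Q.min(0),Q.max(0),"expected lip x,z",85-143*np.cos(1.85)-3*np.sin(1.85),118+143*np.sin(1.85))
s=robot.sense();print(s["wrist_force"],s["t"],inP(np.array(s["tcp_pos"])))
E
```

```text
False
False
1997 [ 0.09494444 -0.0999795   0.24082424] [0.15982375 0.09982347 0.26701067] expected lip x,z 121.52557968697944 255.46235402546787
[-0.54827997 -0.98747437  0.19824996] 17.1167 [-4.34782617e-02  1.57407747e-05  3.60011754e-01]
```

View pics/both3.png

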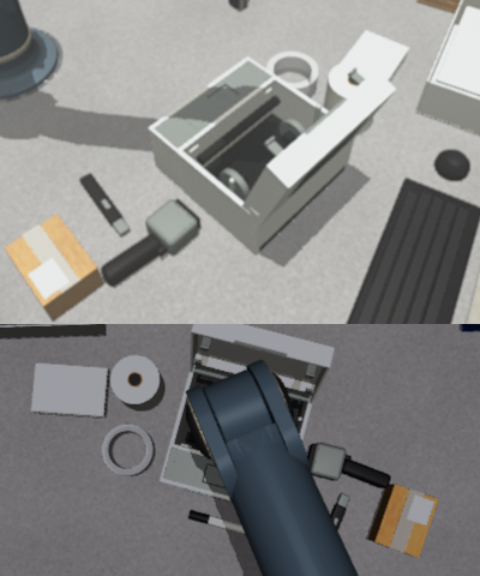

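The cover leans back fully open: its outer corner is at x = 160 mm, which is where it should be at 1.85 rad. The other things lie where they were, and the hand is clear.

```bash
python3 -c "
from plant import robot
print(robot.close_job())"
```

```text
the job is handed in; nothing more can be done
None
```

I pressed the release, pushed the cover back until it stayed fully open (about 1.85 rad), took the hand away and handed the job in after about 17 s, with the other items left where they were.

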